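Tighten a dust collector's hatch knobs crosswise

TASK

The filter hatch of the bench dust collector is back on with its four red knobs still loose: tighten it down evenly by hand. Go round crosswise, each knob followed by the one diagonally opposite, in two passes: first turn each knob clockwise only until you feel it bite and it is just snug, and when all four are snug give each about an eighth of a turn more, so that the cover sits level and firm with its gasket squeezed evenly and not crushed. Leave the things lying about as they are and let go at the end.

Things in the scene. Friction and masses are not known exactly. Their poses are not given: they have to be found in the camera images.
- cover: aluminium hatch cover, 190 x 190 mm plate 5 mm thick with a 10 mm turned-down lip, about 0.55 kg, lying loose but in place on the springy gasket on top of the dust collector, located by its lip. Origin at the centre of its underside, 13 mm below its top face; the top face is 174 mm above the bench. x and y along its edges, z up.
- collector: green steel dust collector box, 290 x 420 x 150 mm, bolted to the bench. Origin on the bench, under the hatch centre; x to its back, y to its left end (box reaches y = -145 to 275 mm). Knob axes stand at (-65, 65), (65, 65), (65, -65), (-65, -65) mm from the origin, knobs 1 to 4.
- knob_1_grip (a point): red round fluted knob 1, front left on the hatch seen from the collector's front; diagonally opposite knob 3. Head 40 mm across, 26 mm tall, with a rubber sleeve and a white line on top. Point on its axis at mid-height of the head, some 30 mm above the cover; below the head is a rubber-faced washer, 32 mm across. z up.
- knob_2_grip (a point): red round fluted knob 2, back left on the hatch seen from the collector's front; diagonally opposite knob 4. Head 40 mm across, 26 mm tall, with a rubber sleeve and a white line on top. Point on its axis at mid-height of the head, some 30 mm above the cover; below the head is a rubber-faced washer, 32 mm across. z up.
- knob_3_grip (a point): red round fluted knob 3, back right on the hatch seen from the collector's front; diagonally opposite knob 1. Head 40 mm across, 26 mm tall, with a rubber sleeve and a white line on top. Point on its axis at mid-height of the head, some 30 mm above the cover; below the head is a rubber-faced washer, 32 mm across. z up.
- knob_4_grip (a point): red round fluted knob 4, front right on the hatch seen from the collector's front; diagonally opposite knob 2. Head 40 mm across, 26 mm tall, with a rubber sleeve and a white line on top. Point on its axis at mid-height of the head, some 30 mm above the cover; below the head is a rubber-faced washer, 32 mm across. z up.
- knob_1 (a joint): turn of knob 1 in rad, growing as it is tightened (clockwise from above). Each knob sinks 12 mm per full turn (1.9 mm per rad). At the start it is run down but loose: its washer hangs 0.1 to 2.4 mm over the cover, so it turns 0.05 to 1.3 rad before it bites. Washers are worn unequally, up to 1 mm either way, which no reading shows.
- knob_2 (a joint): turn of knob 2 in rad, growing as it is tightened (clockwise from above). Running free a knob resists with about 0.03 N m. From the bite on the torque climbs by about 0.16 N m per rad as washer and gasket give way: about 0.07 N m when just snug (5 N of clamping), 0.2 to 0.25 N m when firm, measured at the end of a slow turn; a quick stop reads less.
- knob_3 (a joint): turn of knob 3 in rad, growing as it is tightened (clockwise from above). The clamping force grows by about 20 N per rad after the bite. Pulling one knob down slackens its two neighbours a little.
- knob_4 (a joint): turn of knob 4 in rad, growing as it is tightened (clockwise from above). The knobs' soft rubber sleeve winds up on the hub by about 0.05 rad per 0.1 N m and springs back on letting go; these joint values are those of the hub. A knob stays where it is left.
- whetstone: grey whetstone in a wooden holder screwed to the bench, 150 x 50 x 30 mm, right of the collector. Origin at the middle of its underside.
- dust_brush: wooden dusting brush, 205 x 45 x 16 mm, lying on the collector's top left of the hatch; leave alone. Origin at the middle of its underside.
- rubbing_block: cork rubbing block, 60 x 40 x 24 mm, on the collector's top left of the hatch; leave alone. Origin at the middle of its underside.
- mallet: round wooden carver's mallet lying on the bench, 240 mm long, 82 mm across; leave alone. Origin under the joint of head or blade and handle.
- flat_chisel: stone chisel with wooden grip, 240 mm long; leave alone. Origin under the joint of head or blade and handle.
- lotus_finial: small carved stone finial on a 56 mm square foot, 78 mm tall; leave alone. Origin at the middle of its underside.

How it is judged:
On the way:
1. all four knobs are snug at the same time: each presses on the cover with more than 1 N, and none with more than 11 N yet (contact force between knob_1 and cover between 1 and 11 N and contact force between knob_2 and cover between 1 and 11 N and contact force between knob_3 and cover between 1 and 11 N and contact force between knob_4 and cover between 1 and 11 N), for 0.1 s.
At the end, for the whole second after the job is handed in: All four knobs are firm: each presses on the cover with 12 to 34 N (an eighth of a turn past snug gives about 22 N), the cover lies level on the collector within 0.006 rad and is at rest, and the robot has let go (contact force between knob_1 and cover between 12 and 34 N and contact force between knob_2 and cover between 12 and 34 N and contact force between knob_3 and cover between 12 and 34 N and contact force between knob_4 and cover between 12 and 34 N and angle between the z axis of collector and the z axis of cover, either way round below 0.006 rad and linear speed of cover below 0.01 m/s); the robot touches nothing.
It fails at once if the gasket is crushed: a knob presses on the cover with more than 45 N (contact force between any of knob_1, knob_2, knob_3, knob_4 and cover above 45 N).
It fails at once if two neighbouring knobs bite (over 3 N each) while both others are still loose (under 0.5 N each): not the crosswise order ((contact force between each of knob_1, knob_2 and cover above 3 N and contact force between each of knob_3, knob_4 and cover below 0.5 N) or (contact force between each of knob_2, knob_3 and cover above 3 N and contact force between each of knob_1, knob_4 and cover below 0.5 N) or (contact force between each of knob_3, knob_4 and cover above 3 N and contact force between each of knob_1, knob_2 and cover below 0.5 N) or (contact force between each of knob_4, knob_1 and cover above 3 N and contact force between each of knob_2, knob_3 and cover below 0.5 N)).
It fails at once if two neighbouring knobs are firm (over 12 N each) while both knobs across from them are not (under 8 N each): not the crosswise order ((contact force between each of knob_1, knob_2 and cover above 12 N and contact force between each of knob_3, knob_4 and cover below 8 N) or (contact force between each of knob_2, knob_3 and cover above 12 N and contact force between each of knob_1, knob_4 and cover below 8 N) or (contact force between each of knob_3, knob_4 and cover above 12 N and contact force between each of knob_1, knob_2 and cover below 8 N) or (contact force between each of knob_4, knob_1 and cover above 12 N and contact force between each of knob_2, knob_3 and cover below 8 N)).
It fails at once if the fingers press on the cover with more than 12 N, or the arm or the gripper's body hits the dust collector with more than 15 N (contact force between the fingers and cover above 12 N or contact force between the arm and collector above 15 N).
It fails at once if a bystander is moved by more than 30 mm (distance of any of dust_brush, rubbing_block, mallet, flat_chisel, lotus_finial from where it was at the start of the episode above 0.03 m).
It also fails if it takes over 72 s, if anything falls off the work surface, if the arm or the gripper's body presses on something with over 40 N, if the wrist force passes 120 N, or if a joint passes its speed limit or range.

ROBOT

A 6-joint arm with a two-finger parallel gripper is mounted at the origin on the work surface. World frame = base frame: x ahead of the robot, y to its left, z up, the work surface at z = 0. Lengths are in m, angles in rad, forces in N, time in s.
With the tool pointing down it reaches from about 0.35 to 0.775 m from the base axis. Payload 5.5 kg.
Tool frame: the origin (TCP) lies midway between the tips of the shut fingers; the grasp point (between the pads) lies 19 mm behind it (hold_point_z is the distance from the TCP to the grasp point, in m); z points along the fingers, x is the direction in which the jaws open and shut, and the axes are right-handed (so a half turn about z gives the same grasp; the last joint's range is limited). The gripper opens to 85 mm and grips with 20 to 120 N. Pads are 22 mm wide; open, the fingers measure 114 mm over their backs; the gripper's body (76 mm by 85 mm) begins 54 mm behind the grasp point. The pads swing forward as they close: fully open they stand 13 mm farther back than shut.
Start: joints at [1.034, 0.313, 0.046, 1.304, 0, 1.431], TCP at [0.222, 0.53, 0.231] pointing down, gripper open.
Joint ranges: [-2.76, 2.76], [-0.86, 1.69], [-1.03, 1.26], [-2.2, 2.34], [-1.47, 1.5], [-3.14, 3.14]. Speed limits (rad/s): [2.57, 2.57, 3.14, 3.14, 3.14, 3.14].

INTERFACE

Orientations are given as a unit quaternion [w, x, y, z].
In Python, from plant import observe, camera, calibration, hand_in, hold_point_z gives the robot as it stands.
- The arm moves only by the tool move_arm, never from a script. Its arguments are lists of equal length, an entry for each row: "grip": the finger opening in mm, from 0 to 85.4; "slide": the shift along the tool's x, y, z scaled (see below), a list of three; "roll": the turn about the tool's z scaled (see below). In form: {"grip": [grip, ...], "slide": [[tx, ty, tz], ...], "roll": [roll, ...]}. A call has 1 to 12 rows; each row shifts and turns the pose as measured when the row begins, along the tool's axes as they then stand; what a row does not reach is not made up. The controller multiplies each number of a shift by 2 cm and each number of a turn by 10 degrees. A row lasts 1/8 s, in which the tool goes at most 62.5 mm and 10.7 degrees, less where a joint would pass 70% of its speed; a pose out of reach is approached as far as the arm can. A call with a number of a shift or a turn outside -1 to 1 is refused whole. A call with a gripper value outside its range is refused whole. The fingers move at their own pace and stop on an object; the grip force is fixed at half the most. Time passes only in rows, so rows that do not move let the fingers close. It gives the time, the measured TCP pose, the force and the opening at its end, in the units of the state.
- observe(): the state, without advancing time (a new reading comes with each control period).
- camera(name): name is "side" or "top"; returns the picture (384x512x3 uint8, blue, green, red); there is no depth.
- calibration(name): a dict with "mtx" (3x3 intrinsics, pixels), "R" (3x3) and "t" (3): a world point X has camera coordinates R X + t. Camera axes: x right, y down, z forward; pixel columns grow to the right and rows downward; lengths in m; the calibration is good to about 2 mm. A picture is of the moment at which its call begins. calibration takes no time and is no camera call.
- hand_in(): hands the job in, once; it reports no verdict.
The state is a dict: "clock": time; "qpos": joint angles; "dq": joint speeds; "effort": joint torques, N m; "ee_pos": TCP position; "tool_rot": TCP orientation; "wrist_force": force on the tool from outside, world axes, zero at the start; "moment": the same for the moment, N m; "opening": finger opening in m.
Only numpy, scipy, OpenCV 4.12 (cv2) and the standard library are available. Lean on these libraries where they do the work, as an engineer would, in place of code of your own. Each camera call takes 0.05 s, during which the arm holds its last target. There are 200 camera calls.

## Working session

There is one attempt and no reset: what is moved stays moved. The work goes in short steps, Python scripts to look and compute and a tool call to move; the robot and the scene stay as the last step left them, time stands still between calls to the robot, and variables do not carry over. Pictures are saved under pics/ and viewed, about 8 in all and at most 12, crops included, and the job is handed in when it is done.

Besides the shell and the picture viewer there is one more tool, called after "Request:" by a JSON object that holds its "name" and its "arguments". move_arm: Moves the arm, as the interface text tells. Its arguments: {"type":"object","properties":{"grip":{"type":"array","items":{"type":"number"}},"slide":{"type":"array","items":{"type":"array","items":{"type":"number","minimum":-1,"maximum":1}}},"roll":{"type":"array","items":{"type":"number","minimum":-1,"maximum":1}}},"required":["grip","slide","roll"]}

```bash
mkdir -p pics; cat > h.py <<'E'
import numpy as np, cv2
from plant import *
def ray(name,uv):
    c=calibration(name);K,R,t=[np.array(c[k]) for k in("mtx","R","t")]
    d=R.T@np.linalg.solve(K,[uv[0],uv[1],1.]);return -R.T@t,d
def plane(name,uv,z):
    o,d=ray(name,uv);return o+d*(z-o[2])/d[2]
def proj(name,X):
    c=calibration(name);p=np.array(c["mtx"])@(np.array(c["R"])@X+np.array(c["t"]).ravel());return p[:2]/p[2]
def cross(a,b):
    (o1,d1),(o2,d2)=ray("top",a),ray("side",b)
    s=np.linalg.lstsq(np.c_[d1,-d2],o2-o1,rcond=None)[0];p,q=o1+s[0]*d1,o2+s[1]*d2
    return (p+q)/2,np.linalg.norm(p-q)
def reds(im):
    h=cv2.cvtColor(im,cv2.COLOR_BGR2HSV)
    m=(((h[...,0]<8)|(h[...,0]>172))&(h[...,1]>120)&(h[...,2]>60)).astype(np.uint8)
    n,_,s,c=cv2.connectedComponentsWithStats(m)
    return [(s[i],c[i]) for i in range(1,n) if s[i][4]>60]
E
python3 - <<'E'
from h import *
print(observe(),hold_point_z)
for n in("top","side"):
    im=camera(n);cv2.imwrite(f"pics/{n}0.png",im);c=calibration(n);print(n,-np.array(c["R"]).T@np.array(c["t"]).ravel(),np.round(c["R"],2).tolist())
    for s,c in reds(im):print(s,c.round(1),plane(n,c,.217).round(3))
E
```

```text
{'clock': 0.0, 'qpos': array([ 1.03440223e+00,  3.13961643e-01,  4.49689983e-02,  1.30359830e+00,
       -1.54032073e-06,  1.43120208e+00]), 'dq': array([-0.00058901, -0.00071113,  0.00077735, -0.00177032, -0.00172043,
       -0.00112954]), 'effort': array([-6.21747654e-05, -4.80629718e+01,  2.98528361e+01,  1.92857272e-02,
        3.57051681e-05, -5.32171001e-06]), 'ee_pos': array([0.22195998, 0.52987415, 0.23042684]), 'tool_rot': array([ 3.88893251e-04,  8.32606661e-01,  5.53864011e-01, -8.08655005e-04]), 'wrist_force': array([0.18145431, 0.50975438, 1.09042315]), 'moment': array([ 0.03502938, -0.02225758,  0.02697347]), 'opening': 0.0852162116333324} 0.0187
top [0.44060786 0.01065413 1.74400527] [[-0.02, -1.0, 0.02], [-1.0, 0.02, -0.07], [0.07, -0.02, -1.0]]
[  84   85   48   60 1629] [107.5 115.2] [0.822 0.531 0.217]
side [ 0.08541105 -0.95821462  1.26593513] [[0.91, -0.42, 0.0], [-0.31, -0.66, -0.68], [0.29, 0.62, -0.73]]
[363   0  15  14  67] [370.    6.7] [1.432 0.713 0.217]
[378   0  21  16  93] [389.1   6.5] [1.512 0.678 0.217]
[397   0  19  11  76] [407.7   4. ] [1.602 0.66
[... 1533 characters left out ...]
442 107  18  22  96] [451.1 117.8] [ 1.235 -0.064  0.217]
[460 108  33  32 176] [476.1 122.8] [ 1.294 -0.12   0.217]
[490 112  22  26 136] [500.6 125.3] [ 1.359 -0.164  0.217]
[433 116  17  18  84] [440.7 124.2] [ 1.181 -0.076  0.217]
[452 135  29  28 169] [466.6 147.6] [ 1.18  -0.203  0.217]
[473 137  33  30 182] [488.9 149.9] [ 1.236 -0.241  0.217]
[493 138  19  20  92] [503.4 145.8] [ 1.293 -0.246  0.217]
[274 145  12  13 109] [279.8 151.2] [0.632 0.032 0.217]
[233 146  13  13 119] [239.1 152.2] [0.513 0.082 0.217]
[491 172  21  21 119] [502.9 181. ] [ 1.176 -0.363  0.217]
[234 175  13  14 116] [240.3 182.3] [ 0.464 -0.039  0.217]
[277 174  13  14 126] [283.3 180.7] [ 0.583 -0.087  0.217]
```

View pics/top0.png

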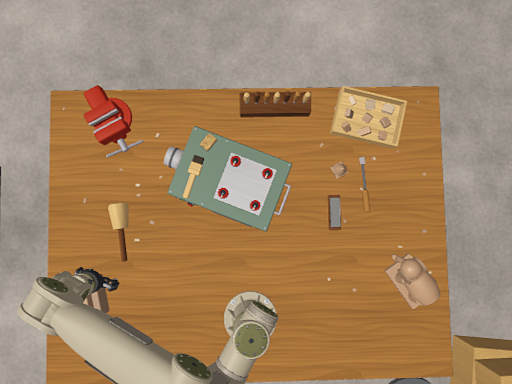

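View pics/side0.png

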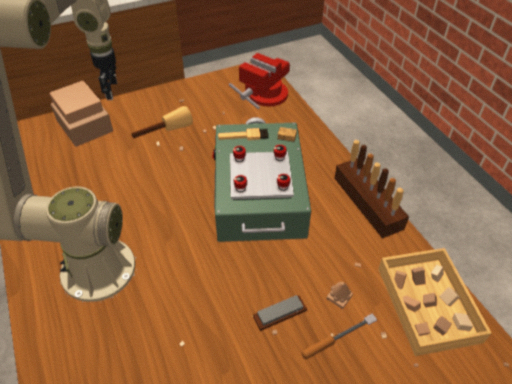

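Top view: the collector is at about (230,178). Its knobs are at (223,193), (236,160), (267,173) and (255,205), which are knobs 1 to 4. In the side view they are at (239,152), (280,151), (284,181) and (240,182). The brush and cork lie to the left (+y) of the hatch.

```bash
python3 - <<'E'
from h import *
from scipy.spatial.transform import Rotation as Rn
T=camera("top");S=camera("side")
tp=[(223,193),(236,160),(267,173),(255,205)];sp=[(239,152),(280,151),(284,181),(240,182)]
def loc(im,p,r):
    x,y=p;c=im[y-r:y+r+1,x-r:x+r+1];h=cv2.cvtColor(c,cv2.COLOR_BGR2HSV)
    m=(((h[...,0]<12)|(h[...,0]>168))&(h[...,1]>110)).astype(np.uint8)
    pts=cv2.findNonZero(m);(cx,cy),rad=cv2.minEnclosingCircle(pts);b=cv2.boundingRect(pts)
    return np.array([x-r+b[0]+(b[2]-1)/2,y-r+b[1]+(b[3]-1)/2]),rad,m.sum()
P=[]
for a,b in zip(tp,sp):
    ca,ra,na=loc(T,a,9);cb,rb,nb=loc(S,b,10)
    X,e=cross(ca,cb);P.append(X);print(ca,ra,na,cb,rb,nb,X.round(4),"gap",round(e,4),plane("top",ca,.217).round(4),plane("side",cb,.204).round(4))
P=np.array(P);c=P.mean(0);print("c",c,np.linalg.norm(np.diff(P[[0,1,2,3,0]],axis=0),axis=1))
Q=np.array([plane("top",loc(T,a,9)[0],.217) for a in tp])
for A in(P,Q):
    d=A-A.mean(0);M=np.array([[-65,65],[65,65],[65,-65],[-65,-65]])
    print("yaw",np.arctan2((M[:,0]*d[:,1]-M[:,1]*d[:,0]).sum(),(M*d[:,:2]).sum()),A.mean(0))
o=observe();q=o["tool_rot"];print(Rn.from_quat([q[1],q[2],q[3],q[0]]).as_matrix().round(3))
cv2.imwrite("pics/topz.png",cv2.resize(T[140:235,155:305],None,fx=5,fy=5,interpolation=cv2.INTER_CUBIC))
E
```

```text
[223.  192.5] 5.150099277496338 57 [239. 152.] 6.962985515594482 126 [0.5208 0.0987 0.2009] gap 0.0018 [0.5208 0.0974 0.217 ] [0.5187 0.0959 0.204 ]
[235.5 160.5] 5.018968105316162 54 [280.  150.5] 7.106435298919678 127 [0.6426 0.0492 0.2017] gap 0.0014 [0.6412 0.0486 0.217 ] [0.6407 0.0472 0.204 ]
[267. 173.] 5.099119663238525 59 [283.  180.5] 6.984868049621582 135 [ 0.5926 -0.0703  0.1979] gap 0.002 [ 0.5917 -0.0697  0.217 ] [ 0.5888 -0.075   0.204 ]
[254.5 204.5] 5.00526237487793 53 [240.  181.5] 6.953281879425049 121 [ 0.4727 -0.02    0.1986] gap 0.0027 [ 0.4736 -0.0202  0.217 ] [ 0.4695 -0.0243  0.204 ]
c [0.55717726 0.01439827 0.19977593] [0.13138649 0.1295668  0.13002007 0.12813448]
yaw -0.39092388247669035 [0.55717726 0.01439827 0.19977593]
yaw -0.39043044332106924 [0.55682237 0.01404966 0.217     ]
[[ 0.386  0.922 -0.001]
 [ 0.922 -0.386 -0.001]
 [-0.001 -0.    -1.   ]]
```

View pics/topz.png

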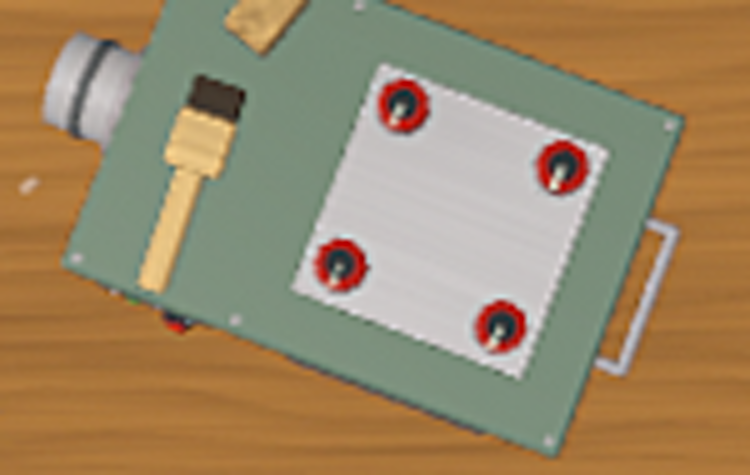

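Two views agree: knob heads at about z = 0.20 (text says 0.204), square sides 128–131 mm, hatch centre (0.557, 0.014) and yaw -0.39. Now moving towards knob 1.

Request:
{"name": "move_arm", "arguments": {"grip": [85,85,85,85,85,85,85,85,85,85,85,85], "slide": [[-0.64,1,-0.4],[-0.64,1,-0.4],[-0.64,1,-0.4],[-0.64,1,0],[-0.64,1,0],[-0.64,1,0],[-0.64,1,0],[-0.64,1,0],[-0.64,1,0],[-0.64,1,0],[-0.64,1,0],[-0.64,1,0]], "roll": [0,0,0,0,0,0,0,0,0,0,0,0]}}

```text
clock: 1.7
ee_pos: [0.3871, 0.2887, 0.2532]
tool_rot: [0.001, 0.832, 0.555, -0.003]
wrist_force: [-0.4, -0.0, -0.4]
opening: 0.085
```

```bash
cat >> h.py <<'E'
from scipy.spatial.transform import Rotation as Rn
C=np.array([.557,.014]);A=-.39
M={1:(-65,65),2:(65,65),3:(65,-65),4:(-65,-65)}
def kn(i): 
    c,s=np.cos(A),np.sin(A);return C+np.array([[c,-s],[s,c]])@np.array(M[i])/1000
def st(i,dz=None):
    o=observe();q=o["tool_rot"];R=Rn.from_quat([q[1],q[2],q[3],q[0]]).as_matrix()
    d=R.T@np.r_[kn(i)-o["ee_pos"][:2],0]
    print("t",o["clock"],"pos",o["ee_pos"].round(4),"yaw x",round(np.degrees(np.arctan2(R[1,0],R[0,0])),1),"down",R[:,2].round(3),"q6",o["qpos"][5].round(3),"q",o["qpos"].round(2)[:5],
      "\nto knob",i,"tool units",(d/0.02).round(2),"F",o["wrist_force"].round(2),"Mz",o["moment"].round(3),"op",round(o["opening"]*1000,1))
def mz(n=6):
    v=[]
    for _ in range(n): camera("top");v.append(observe()["moment"][2])
    print("Mz mean",np.mean(v).round(4),"std",np.std(v).round(4),np.round(v,3))
E
python3 -c "
from h import *
st(1)"
```

```text
t 1.7 pos [0.3871 0.2887 0.2532] yaw x 67.5 down [-0.004 -0.004 -1.   ] q6 0.869 q [ 0.48  0.13 -0.13  1.31 -0.  ] 
to knob 1 tool units [-6.19  9.85  0.02] F [-0.45 -0.02 -0.36] Mz [-0.013 -0.021 -0.045] op 85.0
```

Request:
{"name": "move_arm", "arguments": {"grip": [65,65,65,65,65,65,65,65,65,65,65,65], "slide": [[-0.62,1,0],[-0.62,1,0],[-0.62,1,0],[-0.62,1,0],[-0.62,1,0],[-0.62,1,0],[-0.62,1,0],[-0.62,1,0],[-0.62,1,0],[-0.62,0.9,0],[0,0,0.4],[0,0,0.0]], "roll": [0,0,0,0,0,0,0,0,0,0,0,0]}}

```text
clock: 3.2
ee_pos: [0.5257, 0.0899, 0.2428]
tool_rot: [-0.0, 0.832, 0.554, -0.005]
wrist_force: [-0.5, -0.2, 0.5]
opening: 0.0649
```

```bash
python3 -c "
from h import *
st(1);mz(4)
T=camera('top');S=camera('side')
a=cv2.resize(T[140:240,180:300],None,fx=4,fy=4);b=cv2.resize(S[100:200,200:320],None,fx=4,fy=4)
b=cv2.resize(S[90:215,195:315],(384,400));a=cv2.resize(a,(400,400))
cv2.imwrite('pics/c1.png',np.hstack([a,b]))"
```

```text
t 3.2 pos [0.5257 0.0899 0.2428] yaw x 67.3 down [-0.008 -0.004 -1.   ] q6 0.417 q [ 0.02  0.24 -0.03  1.31 -0.  ] 
to knob 1 tool units [ 0.33 -0.36 -0.  ] F [-0.53 -0.2   0.51] Mz [ 0.002 -0.    -0.017] op 64.9
Mz mean 0.009 std 0.0137 [-0.01   0.029  0.012  0.005]
```

View pics/c1.png

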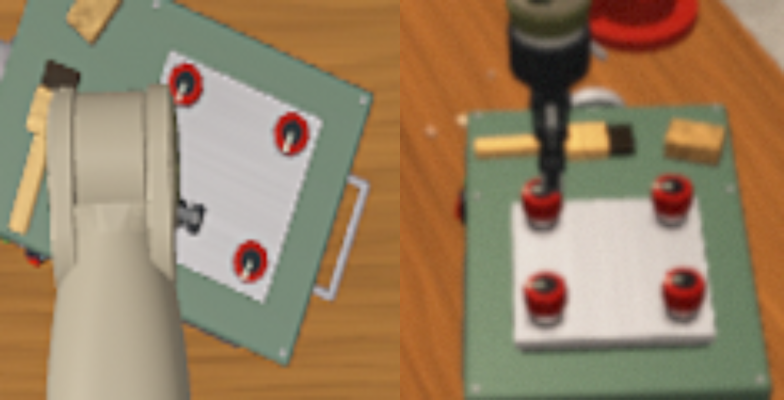

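Gripper over knob 1, about 9 mm off to be corrected on the way down; the moment noise is about 0.014 per sample and averages out.

Request:
{"name": "move_arm", "arguments": {"grip": [65,65,65,65,65,30,30,30,30], "slide": [[0.33,-0.36,0.3],[0,0,0.8],[0,0,0.8],[0,0,0.7],[0,0,0],[0,0,0],[0,0,0],[0,0,0],[0,0,0]], "roll": [0,0,0,0,0,0,0,0,0]}}

```text
clock: 4.62
ee_pos: [0.5184, 0.0963, 0.1922]
tool_rot: [0.005, 0.832, 0.554, -0.008]
wrist_force: [0.6, -0.0, -5.2]
opening: 0.038
```

```bash
python3 -c "
from h import *
st(1);mz(4)"
```

```text
t 4.625 pos [0.5184 0.0963 0.1922] yaw x 67.3 down [-0.008 -0.017 -1.   ] q6 0.437 q [ 0.04  0.24 -0.14  1.19 -0.02] 
to knob 1 tool units [ 0.18  0.1  -0.  ] F [ 0.63 -0.05 -5.22] Mz [ 0.426 -0.307 -0.054] op 38.0
Mz mean -0.0013 std 0.0287 [-0.005  0.001 -0.041  0.04 ]
```

Request:
{"name": "move_arm", "arguments": {"grip": [30,30,30,30], "slide": [[0,0.1,0.02],[0,0,0.02],[0,0,0.02],[0,0,0]], "roll": [0.7,0.7,0.6,0]}}

```text
clock: 5.32
ee_pos: [0.5184, 0.0961, 0.1916]
tool_rot: [0.006, 0.917, 0.398, -0.008]
wrist_force: [-1.0, -1.6, -4.1]
opening: 0.038
```

```bash
python3 -c "
from h import *
st(1);mz(5)"
```

```text
t 5.325 pos [0.5184 0.0961 0.1916] yaw x 46.9 down [-0.011 -0.018 -1.   ] q6 0.793 q [ 0.04  0.25 -0.14  1.19 -0.02] 
to knob 1 tool units [ 0.21  0.02 -0.  ] F [-1.04 -1.62 -4.08] Mz [ 0.061 -0.25   0.006] op 38.0
Mz mean 0.0113 std 0.0333 [ 0.009  0.021 -0.033  0.067 -0.008]
```

```bash
cat >> h.py <<'E'
def mz(n=4):
    v=[];e=[]
    for _ in range(n): camera("top");o=observe();v.append(o["moment"][2]);e.append(o["effort"][5])
    print("Mz mean",np.mean(v).round(4),"+-",(np.std(v)/n**.5).round(4),"eff6",np.round(e,4),"q6",o["qpos"][5].round(4),"t",o["clock"])
E
python3 -c "
from h import *
mz(2)"
```

```text
Mz mean 0.0256 +- 0.0094 eff6 [0.01   0.0122] q6 0.7939 t 5.675
```

Request:
{"name": "move_arm", "arguments": {"grip": [30,30,30,30], "slide": [[0,0,0.02],[0,0,0.02],[0,0,0.02],[0,0,0]], "roll": [0.7,0.7,0.6,0]}}

```text
clock: 6.18
ee_pos: [0.5182, 0.0958, 0.1909]
tool_rot: [0.008, 0.974, 0.228, -0.007]
wrist_force: [0.3, -1.3, -4.2]
opening: 0.0381
```

```bash
python3 -c "
from h import *
mz(3);st(1)"
```

```text
Mz mean 0.0375 +- 0.0174 eff6 [0.1135 0.0451 0.0112] q6 1.1505 t 6.325
t 6.325 pos [0.5182 0.0958 0.1909] yaw x 26.4 down [-0.011 -0.018 -1.   ] q6 1.151 q [ 0.04  0.25 -0.14  1.19 -0.02] 
to knob 1 tool units [ 0.22 -0.06 -0.  ] F [-1.2  -0.45 -3.13] Mz [-0.031 -0.179  0.067] op 38.3
```

Request:
{"name": "move_arm", "arguments": {"grip": [30,30,30,30,30], "slide": [[0,0,0.02],[0,0,0.02],[0,0,0.01],[0,0,0],[0,0,0]], "roll": [0.8,0.7,0.25,0.15,0.1]}}

```text
clock: 6.95
ee_pos: [0.5179, 0.0956, 0.1902]
tool_rot: [0.009, 0.999, 0.053, -0.006]
wrist_force: [-0.6, -1.6, -3.2]
opening: 0.0382
```

```bash
python3 -c "
from h import *
mz(3);st(1)"
```

```text
Mz mean 0.0531 +- 0.0076 eff6 [0.0433 0.1293 0.0669] q6 1.5044 t 7.1
t 7.1 pos [0.5179 0.0956 0.1902] yaw x 6.1 down [-0.011 -0.019 -1.   ] q6 1.504 q [ 0.04  0.25 -0.14  1.19 -0.02] 
to knob 1 tool units [ 0.2  -0.14 -0.01] F [-0.23 -1.02 -3.28] Mz [-0.099 -0.199  0.063] op 38.1
```

Request:
{"name": "move_arm", "arguments": {"grip": [30,30,30], "slide": [[0,0,0.01],[0,0,0.01],[0,0,0]], "roll": [0.5,0.3,0.2]}}

```text
clock: 7.48
ee_pos: [0.5177, 0.0955, 0.1899]
tool_rot: [0.01, 0.999, -0.036, -0.005]
wrist_force: [-1.2, -1.8, -4.2]
opening: 0.0381
```

```bash
python3 -c "
from h import *
mz(5);st(1)"
```

```text
Mz mean 0.0161 +- 0.0108 eff6 [0.0636 0.2426 0.1102 0.0577 0.0424] q6 1.6814 t 7.725
t 7.725 pos [0.5178 0.0955 0.1899] yaw x -4.0 down [-0.011 -0.019 -1.   ] q6 1.681 q [ 0.04  0.25 -0.15  1.19 -0.02] 
to knob 1 tool units [ 0.18 -0.18 -0.01] F [-0.11 -1.07 -3.57] Mz [-0.131 -0.066  0.029] op 38.2
```

```bash
python3 -c "
from h import *
mz(5)"
```

```text
Mz mean 0.0465 +- 0.0074 eff6 [0.039  0.0391 0.0399 0.0408 0.0416] q6 1.6819 t 7.975
```

Request:
{"name": "move_arm", "arguments": {"grip": [30,30,30,30], "slide": [[0,0,0.01],[0,0,0.01],[0,0,0],[0,0,0]], "roll": [0.4,0.4,0.2,0.1]}}

```text
clock: 8.48
ee_pos: [0.5175, 0.0955, 0.1896]
tool_rot: [0.01, 0.991, -0.133, -0.004]
wrist_force: [-0.0, -2.1, -3.9]
opening: 0.038
```

```bash
python3 -c "
from h import *
mz(10)"
```

```text
Mz mean 0.0896 +- 0.0076 eff6 [0.0905 0.174  0.1045 0.0775 0.0698 0.0683 0.0685 0.0691 0.0697 0.0702] q6 1.8785 t 8.975
```

Joint-6 effort settles to a clean reading: 0.040 → 0.070 N m over 0.197 rad (0.15 N m/rad, as specified). Knob 1 is just snug; on to knob 3.

Request:
{"name": "move_arm", "arguments": {"grip": [65,65,65,65,65,65], "slide": [[0,0,0],[0,0,-0.2],[0,0,-0.8],[0,0,-0.9],[0,0,-0.7],[0,0,0]], "roll": [0,0,-1,-1,-1,-1]}}

```text
clock: 9.72
ee_pos: [0.5209, 0.0975, 0.2478]
tool_rot: [0.008, 0.974, 0.225, -0.003]
wrist_force: [-0.2, 0.1, 0.9]
opening: 0.0651
```

```bash
sed -i 's/^C=.*;/C=np.array([.554,.0115]);/' h.py; python3 -c "
from h import *
st(3)"
```

```text
t 9.725 pos [0.5209 0.0975 0.2478] yaw x 26.0 down [-0.003 -0.017 -1.   ] q6 1.16 q [ 0.04  0.23 -0.03  1.32 -0.02] 
to knob 3 tool units [-0.66  9.18  0.14] F [-0.23  0.06  0.89] Mz [ 0.009 -0.029  0.015] op 65.1
```

Request:
{"name": "move_arm", "arguments": {"grip": [65,65,65,65,65,65,65,65,65,65,65], "slide": [[-0.07,1,0],[-0.07,1,0],[-0.07,1,0],[-0.07,1,0],[-0.07,1,0],[-0.07,1,0],[-0.07,1,0],[-0.07,1,0],[-0.1,0.8,0],[0,0,0],[0,0,0]], "roll": [0,0,0,0,0,0,0,0,0,0,0]}}

```text
clock: 11.1
ee_pos: [0.5918, -0.0768, 0.2527]
tool_rot: [0.008, 0.974, 0.225, -0.001]
wrist_force: [-0.2, 0.4, -0.2]
opening: 0.0651
```

```bash
python3 -c "
from h import *
st(3)"
```

```text
t 11.1 pos [ 0.5918 -0.0768  0.2527] yaw x 26.0 down [ 0.001 -0.016 -1.   ] q6 0.861 q [-0.26  0.35  0.15  1.36 -0.01] 
to knob 3 tool units [-0.03 -0.21 -0.  ] F [-0.18  0.38 -0.18] Mz [-0.009  0.006  0.023] op 65.1
```

Request:
{"name": "move_arm", "arguments": {"grip": [65,65,65,65,65,30,30,30,30], "slide": [[0,-0.25,0.5],[0,0,0.9],[0,0,0.9],[0,0,0.85],[0,0,0],[0,0,0],[0,0,0],[0,0,0],[0,0,0]], "roll": [0,0,0,0,0,0,0,0,0]}}

```text
clock: 12.22
ee_pos: [0.5863, -0.0676, 0.1873]
tool_rot: [0.007, 0.974, 0.228, -0.002]
wrist_force: [-0.6, -0.3, -2.7]
opening: 0.0383
```

```bash
python3 -c "
from h import *
st(3);mz(2)"
```

```text
t 12.225 pos [ 0.5863 -0.0676  0.1873] yaw x 26.4 down [-0.001 -0.015 -1.   ] q6 0.868 q [-0.24  0.36 -0.    1.21 -0.02] 
to knob 3 tool units [0.01 0.33 0.  ] F [-0.59 -0.34 -2.73] Mz [-0.093  0.068  0.003] op 38.3
Mz mean -0.0271 +- 0.0079 eff6 [-0.0131 -0.0129] q6 0.8677 t 12.325
```

Request:
{"name": "move_arm", "arguments": {"grip": [50,50,50,30,30,30], "slide": [[0,0,0],[0,0.28,-0.1],[0,0,0],[0,0,0],[0,0,0],[0,0,0]], "roll": [0,0,0,0,0,0]}}

```text
clock: 13.08
ee_pos: [0.5893, -0.0734, 0.1915]
tool_rot: [0.008, 0.974, 0.228, -0.001]
wrist_force: [0.3, -0.8, 0.6]
opening: 0.0383
```

Request:
{"name": "move_arm", "arguments": {"grip": [30,30,30,30,30], "slide": [[0,0,0.02],[0,0,0.02],[0,0,0.01],[0,0,0],[0,0,0]], "roll": [0.8,0.7,0.25,0.15,0.1]}}

```text
clock: 13.7
ee_pos: [0.5891, -0.0735, 0.1908]
tool_rot: [0.009, 0.999, 0.05, -0.0]
wrist_force: [-0.4, -1.0, 0.4]
opening: 0.0382
```

```bash
python3 -c "
from h import *
st(3);mz(5)"
```

```text
t 13.7 pos [ 0.5891 -0.0735  0.1908] yaw x 5.7 down [ 0.001 -0.017 -1.   ] q6 1.22 q [-0.25  0.36  0.01  1.22 -0.02] 
to knob 3 tool units [ 0.02 -0.01 -0.  ] F [-0.39 -1.02  0.37] Mz [-0.106  0.105  0.04 ] op 38.2
Mz mean 0.0083 +- 0.0111 eff6 [0.043  0.1327 0.0656 0.039  0.0311] q6 1.2192 t 13.95
```

Request:
{"name": "move_arm", "arguments": {"grip": [30,30,30,30,30], "slide": [[0,0,0.02],[0,0,0.02],[0,0,0.01],[0,0,0],[0,0,0]], "roll": [0.8,0.7,0.25,0.15,0.1]}}

```text
clock: 14.58
ee_pos: [0.5889, -0.0736, 0.1902]
tool_rot: [0.009, 0.992, -0.129, 0.001]
wrist_force: [-1.7, -1.7, -0.3]
opening: 0.0382
```

```bash
python3 -c "
from h import *
mz(5)"
```

```text
Mz mean 0.0067 +- 0.0141 eff6 [0.0438 0.1329 0.0665 0.0401 0.0324] q6 1.5779 t 14.825
```

Still free (about 0.03). Continuing.

Request:
{"name": "move_arm", "arguments": {"grip": [30,30,30,30,30], "slide": [[0,0,0.02],[0,0,0.02],[0,0,0.01],[0,0,0],[0,0,0]], "roll": [0.8,0.7,0.25,0.15,0.1]}}

```text
clock: 15.45
ee_pos: [0.5887, -0.0735, 0.1895]
tool_rot: [0.008, 0.953, -0.304, 0.003]
wrist_force: [-1.6, -1.0, 0.6]
opening: 0.0386
```

```bash
python3 -c "
from h import *
mz(5)"
```

```text
Mz mean 0.0341 +- 0.0126 eff6 [0.0604 0.1493 0.0829 0.0566 0.0489] q6 1.9364 t 15.7
```

Request:
{"name": "move_arm", "arguments": {"grip": [30,30,30,30], "slide": [[0,0,0.01],[0,0,0.01],[0,0,0],[0,0,0]], "roll": [0.4,0.3,0.15,0.1]}}

```text
clock: 16.2
ee_pos: [0.5886, -0.0735, 0.1893]
tool_rot: [0.008, 0.924, -0.383, 0.004]
wrist_force: [-0.3, -1.0, -1.0]
opening: 0.0387
```

```bash
python3 -c "
from h import *
mz(5)"
```

```text
Mz mean 0.0772 +- 0.0105 eff6 [0.0876 0.1764 0.1103 0.0842 0.0766] q6 2.1056 t 16.45
```

Request:
{"name": "move_arm", "arguments": {"grip": [65,65,65,65,65,65,65], "slide": [[0,0,0],[0,0,-0.2],[0,0,-0.8],[0,0,-0.9],[0,0,-0.7],[0,0,0],[0,0,0]], "roll": [0,0,-1,-1,-1,-1,-1]}}

```text
clock: 17.32
ee_pos: [0.5906, -0.0721, 0.2458]
tool_rot: [0.009, 0.998, 0.058, 0.003]
wrist_force: [0.2, 0.2, -1.1]
opening: 0.0649
```

```bash
python3 -c "
from h import *
st(2)"
```

```text
t 17.325 pos [ 0.5906 -0.0721  0.2458] yaw x 6.6 down [ 0.006 -0.017 -1.   ] q6 1.206 q [-0.25  0.34  0.12  1.34 -0.02] 
to knob 2 tool units [ 3.08 -5.63 -0.09] F [ 0.23  0.16 -1.12] Mz [ 0.027 -0.007  0.021] op 64.9
```

Request:
{"name": "move_arm", "arguments": {"grip": [65,65,65,65,65,65,65,65], "slide": [[0.52,-0.95,0],[0.52,-0.95,0],[0.52,-0.95,0],[0.52,-0.95,0],[0.52,-0.95,0],[0.4,-0.65,0],[0,0,0],[0,0,0]], "roll": [0,0,0,0,0,0,-1,-1]}}

```text
clock: 18.32
ee_pos: [0.6429, 0.0535, 0.2459]
tool_rot: [0.008, 0.974, 0.228, 0.004]
wrist_force: [0.3, -0.3, 0.2]
opening: 0.0646
```

```bash
python3 -c "
from h import *
st(2)"
```

```text
t 18.325 pos [0.6429 0.0535 0.2459] yaw x 26.4 down [ 0.011 -0.015 -1.   ] q6 1.076 q [-0.03  0.44  0.27  1.39 -0.01] 
to knob 2 tool units [-0.33  0.2   0.  ] F [ 0.31 -0.34  0.2 ] Mz [-0.014  0.018 -0.024] op 64.6
```

Request:
{"name": "move_arm", "arguments": {"grip": [65,65,60,55,50,50], "slide": [[-0.3,0.2,0.4],[0,0,0.8],[0,0,0.8],[0,0,0.65],[0,0,0],[0,0,0]], "roll": [0,0,0,0,0,0]}}

```text
clock: 19.08
ee_pos: [0.6393, 0.0464, 0.1901]
tool_rot: [0.008, 0.976, 0.219, 0.003]
wrist_force: [-1.3, -0.2, -0.7]
opening: 0.0501
```

```bash
python3 -c "
from h import *
st(2)"
```

```text
t 19.075 pos [0.6393 0.0464 0.1901] yaw x 25.3 down [ 0.01  -0.015 -1.   ] q6 1.083 q [-0.05  0.45  0.14  1.25 -0.01] 
to knob 2 tool units [-0.01 -0.03 -0.  ] F [-1.27 -0.16 -0.67] Mz [ 0.015  0.015 -0.009] op 50.1
```

Well centred. Gripping and turning.

Request:
{"name": "move_arm", "arguments": {"grip": [30,30,30,30,30,30,30,30], "slide": [[0,0,0],[0,0,0],[0,0,0],[0,0,0.02],[0,0,0.02],[0,0,0.01],[0,0,0],[0,0,0]], "roll": [0,0,0,0.8,0.7,0.25,0.15,0.1]}}

```text
clock: 20.08
ee_pos: [0.6381, 0.0458, 0.1903]
tool_rot: [0.008, 0.999, 0.04, 0.004]
wrist_force: [-2.1, -0.4, -2.1]
opening: 0.0383
```

```bash
python3 -c "
from h import *
st(2);mz(5)"
```

```text
t 20.075 pos [0.6381 0.0458 0.1903] yaw x 4.6 down [ 0.008 -0.016 -1.   ] q6 1.445 q [-0.05  0.45  0.14  1.26 -0.02] 
to knob 2 tool units [ 0.04 -0.05 -0.  ] F [-2.09 -0.43 -2.07] Mz [-0.083  0.176  0.014] op 38.3
Mz mean 0.0282 +- 0.0042 eff6 [0.0495 0.1394 0.0721 0.0452 0.0373] q6 1.4442 t 20.325
```

Request:
{"name": "move_arm", "arguments": {"grip": [30,30,30,30], "slide": [[0,0,0.01],[0,0,0.01],[0,0,0],[0,0,0]], "roll": [0.4,0.4,0.15,0.1]}}

```text
clock: 20.82
ee_pos: [0.6378, 0.0458, 0.1899]
tool_rot: [0.008, 0.999, -0.054, 0.004]
wrist_force: [-0.7, -0.8, -2.4]
opening: 0.0384
```

```bash
python3 -c "
from h import *
mz(5)"
```

```text
Mz mean 0.01 +- 0.0144 eff6 [0.0477 0.1356 0.07   0.0444 0.0371] q6 1.6312 t 21.075
```

Still free (0.037 unchanged). Another 20°.

Request:
{"name": "move_arm", "arguments": {"grip": [30,30,30,30,30], "slide": [[0,0,0.02],[0,0,0.02],[0,0,0.01],[0,0,0],[0,0,0]], "roll": [0.8,0.7,0.25,0.15,0.1]}}

```text
clock: 21.7
ee_pos: [0.6372, 0.0459, 0.1892]
tool_rot: [0.007, 0.973, -0.231, 0.005]
wrist_force: [-0.1, -0.4, -2.0]
opening: 0.0383
```

```bash
python3 -c "
from h import *
mz(5)"
```

```text
Mz mean 0.0492 +- 0.0085 eff6 [0.0526 0.1413 0.075  0.0487 0.0411] q6 1.9895 t 21.95
```

Request:
{"name": "move_arm", "arguments": {"grip": [30,30,30,30,30], "slide": [[0,0,0.01],[0,0,0.01],[0,0,0.01],[0,0,0],[0,0,0]], "roll": [0.4,0.4,0.3,0.15,0.1]}}

```text
clock: 22.58
ee_pos: [0.6369, 0.0461, 0.1889]
tool_rot: [0.006, 0.938, -0.346, 0.006]
wrist_force: [-1.3, -1.9, -1.8]
opening: 0.0383
```

```bash
python3 -c "
from h import *
mz(5)"
```

```text
Mz mean 0.0628 +- 0.0127 eff6 [0.0887 0.1775 0.1115 0.0855 0.078 ] q6 2.2305 t 22.825
```

Request:
{"name": "move_arm", "arguments": {"grip": [65,65,65,65,65,65,65], "slide": [[0,0,0],[0,0,-0.2],[0,0,-0.8],[0,0,-0.9],[0,0,-0.7],[0,0,0],[0,0,0]], "roll": [0,0,-1,-1,-1,-1,-1]}}

```text
clock: 23.7
ee_pos: [0.6403, 0.0471, 0.248]
tool_rot: [0.009, 0.995, 0.097, 0.008]
wrist_force: [0.4, -1.2, -0.7]
opening: 0.065
```

```bash
python3 -c "
from h import *
st(4)"
```

```text
t 23.7 pos [0.6403 0.0471 0.248 ] yaw x 11.2 down [ 0.018 -0.016 -1.   ] q6 1.331 q [-0.04  0.43  0.26  1.38 -0.01] 
to knob 4 tool units [-9.08  1.83 -0.1 ] F [ 0.42 -1.2  -0.68] Mz [0.028 0.011 0.015] op 65.0
```

Request:
{"name": "move_arm", "arguments": {"grip": [65,65,65,65,65,65,65,65,65,65,65], "slide": [[-1,0.2,0],[-1,0.2,0],[-1,0.2,0],[-1,0.2,0],[-1,0.2,0],[-1,0.2,0],[-1,0.2,0],[-1,0.2,0],[-0.8,0.2,0],[0,0,0],[0,0,0]], "roll": [0,0,0,0,0,0,0,0,0,-1,-1]}}

```text
clock: 25.08
ee_pos: [0.4753, -0.0254, 0.2544]
tool_rot: [0.014, 0.961, 0.275, 0.017]
wrist_force: [0.2, -0.1, -0.2]
opening: 0.065
```

```bash
python3 -c "
from h import *
st(4)"
```

```text
t 25.075 pos [ 0.4753 -0.0254  0.2544] yaw x 31.9 down [ 0.041 -0.018 -0.999] q6 0.797 q [-0.22  0.08 -0.19  1.26 -0.01] 
to knob 4 tool units [-0.22 -0.22 -0.01] F [ 0.23 -0.09 -0.23] Mz [0.028 0.079 0.019] op 65.0
```

Request:
{"name": "move_arm", "arguments": {"grip": [65,65,60,55,50,50], "slide": [[-0.25,-0.25,0.6],[0,0,0.9],[0,0,0.9],[0,0,0.65],[0,0,0],[0,0,0]], "roll": [0,0,0,0,0,0]}}

```text
clock: 25.82
ee_pos: [0.4731, -0.0261, 0.1952]
tool_rot: [0.016, 0.961, 0.275, 0.021]
wrist_force: [-0.3, -0.2, -0.1]
opening: 0.0496
```

```bash
python3 -c "
from h import *
st(4)"
```

```text
t 25.825 pos [ 0.4731 -0.0261  0.1952] yaw x 32.0 down [ 0.049 -0.02  -0.999] q6 0.793 q [-0.22  0.09 -0.32  1.1  -0.01] 
to knob 4 tool units [-0.11 -0.2  -0.01] F [-0.26 -0.22 -0.09] Mz [-0.006 -0.053 -0.024] op 49.6
```

Request:
{"name": "move_arm", "arguments": {"grip": [50,50,30,30,30,30,30,30,30,30], "slide": [[-0.08,-0.18,0.2],[0,0,0],[0,0,0],[0,0,0],[0,0,0],[0,0,0.02],[0,0,0.02],[0,0,0.01],[0,0,0],[0,0,0]], "roll": [0,0,0,0,0,0.8,0.7,0.25,0.15,0.1]}}

```text
clock: 27.08
ee_pos: [0.4691, -0.0252, 0.192]
tool_rot: [0.014, 0.995, 0.098, 0.023]
wrist_force: [-1.4, -0.2, 0.4]
opening: 0.0383
```

```bash
python3 -c "
from h import *
st(4);mz(5)"
```

```text
t 27.075 pos [ 0.4691 -0.0252  0.192 ] yaw x 11.3 down [ 0.048 -0.024 -0.999] q6 1.157 q [-0.22  0.09 -0.34  1.09 -0.01] 
to knob 4 tool units [ 0.02 -0.06 -0.  ] F [-1.4  -0.23  0.42] Mz [-0.172  0.293  0.09 ] op 38.3
Mz mean 0.0291 +- 0.0144 eff6 [0.0535 0.143  0.076  0.0495 0.0416] q6 1.156 t 27.325
```

Request:
{"name": "move_arm", "arguments": {"grip": [30,30,30,30], "slide": [[0,0,0.01],[0,0,0.01],[0,0,0],[0,0,0]], "roll": [0.4,0.4,0.15,0.1]}}

```text
clock: 27.82
ee_pos: [0.4688, -0.0252, 0.1916]
tool_rot: [0.012, 1.0, 0.005, 0.024]
wrist_force: [-0.5, -0.1, 0.5]
opening: 0.0383
```

```bash
python3 -c "
from h import *
mz(5)"
```

```text
Mz mean 0.0539 +- 0.007 eff6 [0.0708 0.1583 0.0929 0.0673 0.0601] q6 1.3429 t 28.075
```

Request:
{"name": "move_arm", "arguments": {"grip": [30,30,30,30], "slide": [[0,0,0.01],[0,0,0.01],[0,0,0],[0,0,0]], "roll": [0.3,0.25,0.15,0.1]}}

```text
clock: 28.58
ee_pos: [0.4686, -0.0253, 0.1914]
tool_rot: [0.011, 0.997, -0.066, 0.024]
wrist_force: [-0.1, -0.6, 0.1]
opening: 0.0384
```

```bash
python3 -c "
from h import *
mz(5)"
```

```text
Mz mean 0.0691 +- 0.0157 eff6 [0.0941 0.1835 0.1173 0.091  0.0833] q6 1.485 t 28.825
```

Request:
{"name": "move_arm", "arguments": {"grip": [65,65,65,65,65,65,65], "slide": [[0,0,0],[0,0,-0.2],[0,0,-0.8],[0,0,-0.9],[0,0,-0.7],[0,0,0],[0,0,0]], "roll": [0,0,0,-1,-0.5,0,0]}}

```text
clock: 29.7
ee_pos: [0.4678, -0.0236, 0.2463]
tool_rot: [0.013, 0.997, 0.068, 0.025]
wrist_force: [-0.3, -0.3, -0.8]
opening: 0.0649
```

```bash
python3 -c "
from h import *
st(1)"
```

```text
t 29.7 pos [ 0.4678 -0.0236  0.2463] yaw x 7.9 down [ 0.052 -0.023 -0.998] q6 1.219 q [-0.21  0.06 -0.24  1.22 -0.01] 
to knob 1 tool units [ 3.33 -5.6  -0.01] F [-0.27 -0.33 -0.78] Mz [ 0.022  0.035 -0.022] op 64.9
```

All four look snug (settled effort 0.070, 0.077, 0.078 and 0.083). Second pass: back to knob 1.

Request:
{"name": "move_arm", "arguments": {"grip": [65,65,65,65,65,65,65,65], "slide": [[0.56,-0.94,0],[0.56,-0.94,0],[0.56,-0.94,0],[0.56,-0.94,0],[0.56,-0.94,0],[0.4,-0.7,0],[0,0,0],[0,0,0]], "roll": [0,0,0,0,0,0,0,0]}}

```text
clock: 30.7
ee_pos: [0.5163, 0.0948, 0.2407]
tool_rot: [0.013, 0.998, 0.063, 0.021]
wrist_force: [-0.5, 0.1, -0.7]
opening: 0.0651
```

```bash
python3 -c "
from h import *
st(1)"
```

```text
t 30.7 pos [0.5163 0.0948 0.2407] yaw x 7.3 down [ 0.045 -0.023 -0.999] q6 1.487 q [ 0.04  0.18 -0.11  1.24 -0.03] 
to knob 1 tool units [ 0.13 -0.06  0.  ] F [-0.46  0.14 -0.75] Mz [ 0.035  0.01  -0.008] op 65.1
```

Request:
{"name": "move_arm", "arguments": {"grip": [65,60,55,50,50,50], "slide": [[0.06,-0.1,0.4],[0,0,0.8],[0,0,0.7],[0,0,0.55],[0,0,0],[0,0,0]], "roll": [0,0,0,0,0,0]}}

```text
clock: 31.45
ee_pos: [0.5189, 0.0938, 0.189]
tool_rot: [0.013, 0.998, 0.061, 0.021]
wrist_force: [-0.2, -0.1, -0.4]
opening: 0.0501
```

```bash
python3 -c "
from h import *
st(1)"
```

```text
t 31.45 pos [0.5189 0.0938 0.189 ] yaw x 7.1 down [ 0.044 -0.024 -0.999] q6 1.488 q [ 0.04  0.2  -0.2   1.12 -0.03] 
to knob 1 tool units [ 0.   -0.13 -0.  ] F [-0.15 -0.08 -0.43] Mz [0.023 0.101 0.022] op 50.1
```

Close on it (with a 2 mm correction) and turn 8° slowly to read what remains after the neighbours were pulled down.

Request:
{"name": "move_arm", "arguments": {"grip": [50,30,30,30,30,30,30,30], "slide": [[0,-0.1,-0.05],[0,0,0],[0,0,0],[0,0,0],[0,0,0.01],[0,0,0.01],[0,0,0],[0,0,0]], "roll": [0,0,0,0,0.3,0.25,0.15,0.1]}}

```text
clock: 32.45
ee_pos: [0.5178, 0.0959, 0.1913]
tool_rot: [0.012, 1.0, -0.01, 0.022]
wrist_force: [-1.3, 0.6, -0.5]
opening: 0.038
```

```bash
python3 -c "
from h import *
st(1);mz(5)"
```

```text
t 32.45 pos [0.5178 0.0959 0.1913] yaw x -1.1 down [ 0.044 -0.025 -0.999] q6 1.637 q [ 0.05  0.2  -0.2   1.12 -0.03] 
to knob 1 tool units [ 0.04 -0.02  0.  ] F [-1.28  0.6  -0.46] Mz [-0.074  0.254  0.101] op 38.0
Mz mean 0.074 +- 0.0122 eff6 [0.0894 0.1794 0.1124 0.0858 0.0778] q6 1.6356 t 32.7
```

Knob 1 reads 0.078 after about 0.11 rad of hub turn, so it still held about 3–4 N: all four were snug. Now firming it up.

Request:
{"name": "move_arm", "arguments": {"grip": [30,30,30,30,30,30,30,30,30], "slide": [[0,0,0.02],[0,0,0.02],[0,0,0.02],[0,0,0.02],[0,0,0.01],[0,0,0.01],[0,0,0],[0,0,0],[0,0,0]], "roll": [0.7,0.7,0.7,0.7,0.7,0.5,0.3,0.15,0.1]}}

```text
clock: 33.83
ee_pos: [0.5175, 0.0958, 0.19]
tool_rot: [0.003, 0.914, -0.406, 0.025]
wrist_force: [0.4, -0.1, -0.0]
opening: 0.0383
```

```bash
python3 -c "
from h import *
mz(5)"
```

```text
Mz mean 0.1974 +- 0.0136 eff6 [0.236  0.3238 0.2585 0.2329 0.2255] q6 2.4519 t 34.075
```

Request:
{"name": "move_arm", "arguments": {"grip": [65,65,65,65,65,65], "slide": [[0,0,0],[0,0,-0.2],[0,0,-0.8],[0,0,-0.9],[0,0,-0.6],[0,0,0]], "roll": [0,0,-1,-1,-1,-1]}}

```text
clock: 34.83
ee_pos: [0.5168, 0.0974, 0.2441]
tool_rot: [0.011, 0.998, -0.058, 0.025]
wrist_force: [0.3, 0.6, -0.2]
opening: 0.0652
```

```bash
python3 -c "
from h import *
st(3)"
```

```text
t 34.825 pos [0.5168 0.0974 0.2441] yaw x -6.6 down [ 0.048 -0.024 -0.999] q6 1.735 q [ 0.05  0.18 -0.1   1.24 -0.03] 
to knob 3 tool units [4.59 8.05 0.38] F [ 0.31  0.63 -0.22] Mz [0.033 0.032 0.003] op 65.2
```

Request:
{"name": "move_arm", "arguments": {"grip": [65,65,65,65,65,65,65,65,65,65], "slide": [[0.57,1,0.04],[0.57,1,0.04],[0.57,1,0.04],[0.57,1,0.04],[0.57,1,0.04],[0.57,1,0.04],[0.57,1,0.04],[0.5,0.85,0],[0,0,0],[0,0,0]], "roll": [0,0,0,0,0,0,0,0,-0.7,0]}}

```text
clock: 36.08
ee_pos: [0.5938, -0.0763, 0.2509]
tool_rot: [0.012, 1.0, 0.005, 0.028]
wrist_force: [-0.1, 0.1, -0.4]
opening: 0.0648
```

```bash
python3 -c "
from h import *
st(3)"
```

```text
t 36.075 pos [ 0.5938 -0.0763  0.2509] yaw x 0.6 down [ 0.057 -0.024 -0.998] q6 1.303 q [-0.26  0.3   0.08  1.28 -0.01] 
to knob 3 tool units [-0.22 -0.15 -0.02] F [-0.14  0.14 -0.4 ] Mz [-0.038  0.059 -0.038] op 64.8
```

Request:
{"name": "move_arm", "arguments": {"grip": [65,65,60,55,50,50], "slide": [[-0.33,-0.2,0.5],[0,0,0.9],[0,0,0.9],[0,0,0.65],[0,0,0],[0,0,0]], "roll": [0,0,0,0,0,0]}}

```text
clock: 36.83
ee_pos: [0.5916, -0.0742, 0.1911]
tool_rot: [0.012, 0.999, 0.0, 0.029]
wrist_force: [0.9, 0.9, 0.4]
opening: 0.0503
```

```bash
python3 -c "
from h import *
st(3)"
```

```text
t 36.825 pos [ 0.5916 -0.0742  0.1911] yaw x 0.1 down [ 0.059 -0.024 -0.998] q6 1.315 q [-0.25  0.32 -0.05  1.14 -0.01] 
to knob 3 tool units [-0.11 -0.04 -0.01] F [0.94 0.92 0.41] Mz [-0.059  0.069  0.02 ] op 50.3
```

Request:
{"name": "move_arm", "arguments": {"grip": [30,30,30,30,30,30,30,30,30,30,30,30], "slide": [[0,0,0],[0,0,0],[0,0,0],[0,0,0.02],[0,0,0.02],[0,0,0.02],[0,0,0.02],[0,0,0.02],[0,0,0.01],[0,0,0],[0,0,0],[0,0,0]], "roll": [0,0,0,0.7,0.7,0.7,0.7,0.6,0.4,0.3,0.15,0.1]}}

```text
clock: 38.33
ee_pos: [0.5886, -0.0742, 0.191]
tool_rot: [0.002, 0.924, -0.381, 0.029]
wrist_force: [0.6, -0.3, -1.9]
opening: 0.0383
```

```bash
python3 -c "
from h import *
st(3);mz(5)"
```

```text
t 38.325 pos [ 0.5886 -0.0742  0.191 ] yaw x -44.8 down [ 0.053 -0.026 -0.998] q6 2.098 q [-0.25  0.32 -0.05  1.15 -0.01] 
to knob 3 tool units [-0.   -0.06  0.  ] F [ 0.57 -0.3  -1.87] Mz [-0.117  0.339  0.184] op 38.3
Mz mean 0.1888 +- 0.0142 eff6 [0.2334 0.3218 0.2561 0.2301 0.2227] q6 2.0972 t 38.575
```

Request:
{"name": "move_arm", "arguments": {"grip": [65,65,65,65,65,65], "slide": [[0,0,0],[0,0,-0.2],[0,0,-0.8],[0,0,-0.9],[0,0,-0.6],[0,0,0]], "roll": [0,0,-1,-1,-1,-1]}}

```text
clock: 39.33
ee_pos: [0.5885, -0.0734, 0.2469]
tool_rot: [0.013, 0.999, -0.031, 0.031]
wrist_force: [0.0, 0.1, -0.8]
opening: 0.065
```

```bash
python3 -c "
from h import *
st(2)"
```

```text
t 39.325 pos [ 0.5885 -0.0734  0.2469] yaw x -3.5 down [ 0.061 -0.027 -0.998] q6 1.379 q [-0.25  0.29  0.05  1.26 -0.01] 
to knob 2 tool units [ 2.14 -6.16 -0.01] F [ 0.05  0.06 -0.79] Mz [0.05  0.087 0.001] op 65.0
```

Request:
{"name": "move_arm", "arguments": {"grip": [65,65,65,65,65,65,65,65], "slide": [[0.35,-1,0],[0.35,-1,0],[0.35,-1,0],[0.35,-1,0],[0.35,-1,0],[0.35,-0.95,0],[0,0,0],[0,0,0]], "roll": [0,0,0,0,0,0,0,0]}}

```text
clock: 40.33
ee_pos: [0.6435, 0.0525, 0.2502]
tool_rot: [0.011, 0.999, -0.039, 0.035]
wrist_force: [-0.6, 1.1, 0.1]
opening: 0.0651
```

```bash
python3 -c "
from h import *
st(2)"
```

```text
t 40.325 pos [0.6435 0.0525 0.2502] yaw x -4.4 down [ 0.069 -0.026 -0.997] q6 1.616 q [-0.03  0.39  0.2   1.31 -0.02] 
to knob 2 tool units [-0.21  0.3  -0.01] F [-0.58  1.09  0.13] Mz [ 0.002  0.078 -0.04 ] op 65.1
```

Request:
{"name": "move_arm", "arguments": {"grip": [65,65,60,55,50,50], "slide": [[-0.34,0.22,0.5],[0,0,0.9],[0,0,0.9],[0,0,0.6],[0,0,0],[0,0,0]], "roll": [0,0,0,0,0,0]}}

```text
clock: 41.08
ee_pos: [0.6402, 0.0438, 0.1921]
tool_rot: [0.012, 0.998, -0.042, 0.036]
wrist_force: [-0.8, 1.0, -0.6]
opening: 0.0499
```

```bash
python3 -c "
from h import *
st(2)"
```

```text
t 41.075 pos [0.6402 0.0438 0.1921] yaw x -4.8 down [ 0.071 -0.027 -0.997] q6 1.609 q [-0.05  0.4   0.07  1.17 -0.02] 
to knob 2 tool units [-0.08 -0.15 -0.01] F [-0.84  0.96 -0.55] Mz [0.066 0.062 0.006] op 49.9
```

Request:
{"name": "move_arm", "arguments": {"grip": [50,30,30,30,30,30,30,30,30,30,30,30], "slide": [[0,-0.1,0],[0,0,0],[0,0,0],[0,0,0],[0,0,0.02],[0,0,0.02],[0,0,0.02],[0,0,0.02],[0,0,0.01],[0,0,0],[0,0,0],[0,0,0]], "roll": [0,0,0,0,0.7,0.7,0.7,0.7,0.4,0.3,0.15,0.1]}}

```text
clock: 42.58
ee_pos: [0.6382, 0.0459, 0.1926]
tool_rot: [0.001, 0.928, -0.37, 0.037]
wrist_force: [0.3, -0.1, -1.4]
opening: 0.038
```

```bash
python3 -c "
from h import *
st(2);mz(5)"
```

```text
t 42.575 pos [0.6382 0.0459 0.1926] yaw x -43.5 down [ 0.067 -0.029 -0.997] q6 2.287 q [-0.04  0.4   0.07  1.17 -0.03] 
to knob 2 tool units [-0.01 -0.06  0.  ] F [ 0.32 -0.07 -1.38] Mz [-0.245  0.294  0.18 ] op 38.0
Mz mean 0.1134 +- 0.0111 eff6 [0.171  0.2596 0.1937 0.1676 0.1601] q6 2.2865 t 42.825
```

Request:
{"name": "move_arm", "arguments": {"grip": [30,30,30,30,30], "slide": [[0,0,0.01],[0,0,0.01],[0,0,0.01],[0,0,0],[0,0,0]], "roll": [0.5,0.5,0.3,0.2,0.1]}}

```text
clock: 43.45
ee_pos: [0.6379, 0.0458, 0.1921]
tool_rot: [-0.004, 0.866, -0.498, 0.037]
wrist_force: [-1.0, 0.1, -1.2]
opening: 0.0383
```

```bash
python3 -c "
from h import *
mz(6)"
```

```text
Mz mean 0.1992 +- 0.0123 eff6 [0.2388 0.3227 0.2532 0.226  0.2182 0.2166] q6 2.5726 t 43.75
```

Request:
{"name": "move_arm", "arguments": {"grip": [65,65,65,65,65,65], "slide": [[0,0,0],[0,0,-0.2],[0,0,-0.8],[0,0,-0.9],[0,0,-0.6],[0,0,0]], "roll": [0,0,-1,-1,-1,-1]}}

```text
clock: 44.5
ee_pos: [0.6368, 0.0471, 0.2468]
tool_rot: [0.008, 0.986, -0.162, 0.039]
wrist_force: [0.3, 0.9, -0.3]
opening: 0.065
```

```bash
python3 -c "
from h import *
st(4)"
```

```text
t 44.5 pos [0.6368 0.0471 0.2468] yaw x -18.6 down [ 0.074 -0.029 -0.997] q6 1.856 q [-0.04  0.37  0.17  1.29 -0.03] 
to knob 4 tool units [-6.79  6.04 -0.52] F [ 0.32  0.91 -0.33] Mz [-0.01   0.076 -0.037] op 65.0
```

Request:
{"name": "move_arm", "arguments": {"grip": [65,65,65,65,65,65,65,65,65], "slide": [[-0.95,0.85,-0.07],[-0.95,0.85,-0.07],[-0.95,0.85,-0.07],[-0.95,0.85,-0.07],[-0.95,0.85,-0.07],[-0.95,0.85,-0.07],[-0.85,0.75,-0.07],[0,0,0],[0,0,0]], "roll": [0,0,0,0,0,0,0,0,-0.5]}}

```text
clock: 45.62
ee_pos: [0.4752, -0.0248, 0.2527]
tool_rot: [0.01, 0.992, -0.118, 0.047]
wrist_force: [-0.5, 0.0, 0.7]
opening: 0.0649
```

```bash
python3 -c "
from h import *
st(4)"
```

```text
t 45.625 pos [ 0.4752 -0.0248  0.2527] yaw x -13.5 down [ 0.09  -0.031 -0.995] q6 1.593 q [-0.21  0.04 -0.24  1.2  -0.01] 
to knob 4 tool units [-0.3   0.03 -0.03] F [-0.51  0.02  0.67] Mz [0.073 0.085 0.01 ] op 64.9
```

Request:
{"name": "move_arm", "arguments": {"grip": [65,65,60,55,50,50], "slide": [[-0.48,0,0.55],[0,0,0.9],[0,0,0.9],[0,0,0.6],[0,0,0],[0,0,0]], "roll": [0,0,0,0,0,0]}}

```text
clock: 46.38
ee_pos: [0.4743, -0.0233, 0.1932]
tool_rot: [0.009, 0.992, -0.117, 0.048]
wrist_force: [-0.8, -0.8, 1.6]
opening: 0.0501
```

```bash
python3 -c "
from h import *
st(4)"
```

```text
t 46.375 pos [ 0.4743 -0.0233  0.1932] yaw x -13.5 down [ 0.092 -0.03  -0.995] q6 1.594 q [-0.21  0.06 -0.37  1.05 -0.01] 
to knob 4 tool units [-0.24  0.09 -0.02] F [-0.75 -0.77  1.65] Mz [-0.026  0.395 -0.008] op 50.1
```

Request:
{"name": "move_arm", "arguments": {"grip": [52,30,30,30,30,30,30,30,30,30,30,30], "slide": [[-0.15,0.05,0],[0,0,0],[0,0,0],[0,0,0],[0,0,0.02],[0,0,0.02],[0,0,0.02],[0,0,0.02],[0,0,0.01],[0,0,0],[0,0,0],[0,0,0]], "roll": [0,0,0,0,0.7,0.7,0.7,0.5,0.4,0.3,0.15,0.1]}}

```text
clock: 47.88
ee_pos: [0.4708, -0.0243, 0.1929]
tool_rot: [-0.005, 0.905, -0.423, 0.049]
wrist_force: [-2.2, 0.0, -0.8]
opening: 0.0386
```

```bash
python3 -c "
from h import *
st(4);mz(6)"
```

```text
t 47.875 pos [ 0.4708 -0.0243  0.1929] yaw x -50.2 down [ 0.092 -0.033 -0.995] q6 2.23 q [-0.21  0.05 -0.38  1.05 -0.01] 
to knob 4 tool units [-0.07  0.05 -0.01] F [-2.16  0.04 -0.79] Mz [-0.212  0.438  0.108] op 38.6
Mz mean 0.1284 +- 0.0053 eff6 [0.1704 0.259  0.1931 0.1671 0.1597 0.1582] q6 2.2297 t 48.175
```

Request:
{"name": "move_arm", "arguments": {"grip": [30,30,30,30,30], "slide": [[0,0,0.01],[0,0,0.01],[0,0,0.01],[0,0,0],[0,0,0]], "roll": [0.5,0.5,0.3,0.2,0.1]}}

```text
clock: 48.8
ee_pos: [0.4708, -0.0242, 0.1933]
tool_rot: [-0.012, 0.835, -0.548, 0.048]
wrist_force: [-2.0, -0.6, -1.7]
opening: 0.0383
```

```bash
python3 -c "
from h import *
mz(6)"
```

```text
Mz mean 0.1969 +- 0.0094 eff6 [0.2352 0.3191 0.2495 0.2224 0.2146 0.213 ] q6 2.5161 t 49.1
```

Request:
{"name": "move_arm", "arguments": {"grip": [65,65,65,65,65,65], "slide": [[0,0,0],[0,0,-0.2],[0,0,-0.8],[0,0,-0.9],[0,0,-0.7],[0,0,0]], "roll": [0,0,-1,-1,-1,0]}}

```text
clock: 49.85
ee_pos: [0.4692, -0.0235, 0.2482]
tool_rot: [0.001, 0.95, -0.306, 0.053]
wrist_force: [0.5, -0.0, -0.4]
opening: 0.0652
```

```bash
python3 -c "
from h import *
st(1)"
```

```text
t 49.85 pos [ 0.4692 -0.0235  0.2482] yaw x -35.8 down [ 0.1   -0.034 -0.994] q6 1.98 q [-0.21  0.02 -0.28  1.17 -0.01] 
to knob 1 tool units [-1.5  -6.31  0.04] F [ 0.46 -0.04 -0.45] Mz [ 0.041  0.106 -0.006] op 65.2
```

All four firm (0.213–0.226). There is time to check and top up knobs 1 and 3 for slackening.

Request:
{"name": "move_arm", "arguments": {"grip": [65,65,65,65,65,65,65,65,65], "slide": [[-0.24,-1,0],[-0.24,-1,0],[-0.24,-1,0],[-0.24,-1,0],[-0.24,-1,0],[-0.24,-1,0],[0,-0.1,0],[0,0,0],[0,0,0]], "roll": [0,0,0,0,0,0,0,-1,0]}}

```text
clock: 50.98
ee_pos: [0.5202, 0.0937, 0.2446]
tool_rot: [0.006, 0.97, -0.237, 0.052]
wrist_force: [-0.5, 0.1, 0.5]
opening: 0.0651
```

```bash
python3 -c "
from h import *
st(1)"
```

```text
t 50.975 pos [0.5202 0.0937 0.2446] yaw x -27.5 down [ 0.098 -0.035 -0.995] q6 2.097 q [ 0.05  0.14 -0.15  1.19 -0.04] 
to knob 1 tool units [-0.13 -0.08 -0.01] F [-0.48  0.13  0.53] Mz [-0.031  0.117  0.003] op 65.1
```

Request:
{"name": "move_arm", "arguments": {"grip": [65,60,55,52,52,52], "slide": [[-0.35,-0.05,0.4],[0,0,0.8],[0,0,0.8],[0,0,0.5],[0,0,0],[0,0,0]], "roll": [0,0,0,0,0,0]}}

```text
clock: 51.72
ee_pos: [0.517, 0.095, 0.191]
tool_rot: [0.006, 0.968, -0.244, 0.051]
wrist_force: [0.7, -0.2, -0.2]
opening: 0.0519
```

```bash
python3 -c "
from h import *
st(1)"
```

```text
t 51.725 pos [0.517 0.095 0.191] yaw x -28.4 down [ 0.096 -0.036 -0.995] q6 2.116 q [ 0.05  0.16 -0.26  1.06 -0.04] 
to knob 1 tool units [ 0.04 -0.09  0.01] F [ 0.67 -0.19 -0.18] Mz [0.001 0.08  0.081] op 51.9
```

Request:
{"name": "move_arm", "arguments": {"grip": [30,30,30,30,30,30,30], "slide": [[0,0,0],[0,0,0],[0,0,0],[0,0,0],[0,0,0.01],[0,0,0],[0,0,0]], "roll": [0,0,0,0.4,0.3,0.2,0.1]}}

```text
clock: 52.6
ee_pos: [0.5175, 0.0948, 0.192]
tool_rot: [0.001, 0.942, -0.331, 0.052]
wrist_force: [0.3, -0.0, -2.2]
opening: 0.038
```

```bash
python3 -c "
from h import *
mz(6)"
```

```text
Mz mean 0.1683 +- 0.0133 eff6 [0.2191 0.3033 0.2335 0.2062 0.1983 0.1966] q6 2.2951 t 52.9
```

Knob 1 still firm (0.197, about 18–19 N) after the neighbours; knob 3, its mirror image, must be close to that. Letting go and checking.

Request:
{"name": "move_arm", "arguments": {"grip": [65,65,80,80,80,80,80,80,80,80,80], "slide": [[0,0,0],[0,0,-0.2],[0,0,-0.8],[0,0,-1],[0,0,-1],[0,0,-1],[0,0,-1],[-0.8,0.4,-0.5],[-0.8,0.4,0],[-0.8,0.4,0],[0,0,0]], "roll": [0,0,0,0,0,0,0,0,0,0,0]}}

```text
clock: 54.28
ee_pos: [0.4496, 0.1115, 0.3008]
tool_rot: [-0.0, 0.942, -0.33, 0.053]
wrist_force: [0.3, 0.4, 0.5]
opening: 0.0801
```

```bash
python3 -c "
from h import *
st(1)
T=camera('top');S=camera('side')
a=cv2.resize(T[140:240,160:300],(440,314));b=cv2.resize(S[115:245,190:320],(314,314))
cv2.imwrite('pics/end.png',np.hstack([a,b]))"
```

```text
t 54.275 pos [0.4496 0.1115 0.3008] yaw x -38.7 down [ 0.101 -0.034 -0.994] q6 2.341 q [ 0.1   0.01 -0.16  1.31 -0.04] 
to knob 1 tool units [ 3.15 -1.56  0.37] F [0.28 0.39 0.52] Mz [ 0.026  0.073 -0.053] op 80.1
```

View pics/end.png

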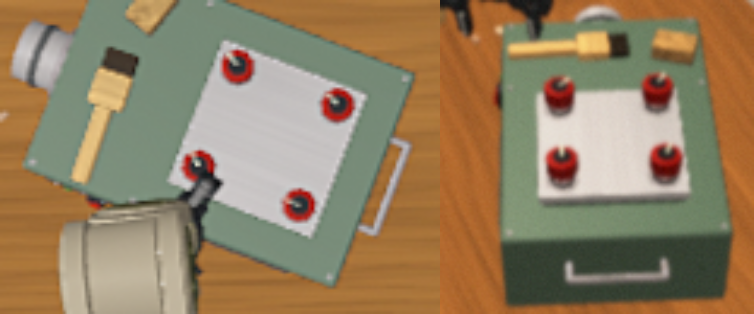

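The picture shows all four knobs on the hatch, the cover sitting square, and the brush and cork block where they were. The gripper is clear, up and to the left of knob 1. Handing in.

```bash
python3 -c "
from plant import *
print(hand_in(),observe()['wrist_force'],observe()['clock'])"
```

```text
the job is handed in; nothing more can be done
the job is handed in; nothing more can be done
```

I tightened all four knobs crosswise (1, 3, 2, 4) in two passes and handed the job in at about 54 s; the hand-in gives no verdict.

| Knob | Snug pass, torque (N m) | Firm pass, torque (N m) |
|---|---|---|
| 1 | 0.070 | 0.226 |
| 3 | 0.077 | 0.223 |
| 2 | 0.078 | 0.217 |
| 4 | 0.083 | 0.213 |

These are settled joint-6 torques, read at the end of slow turns.

- **Snug check:** when I returned to knob 1 at the start of the second pass, it still held roughly 3–4 N. That supports all four having been snug together.
- **Final check:** at the end I re-gripped knob 1 and topped it up slightly. It read 0.197 N m, about 17–19 N, so tightening its neighbours had slackened it by several newtons.
- **Not checked:** I did not re-check knob 3. By symmetry with knob 1 it should sit at about 15–18 N. The cover's level was judged only from the last picture.
- **Disagreements:** the wrist moment was noisy, and in the firm readings it came out 0.02–0.05 N m below the joint torque. Both put the clamping within 12–34 N. The tool also drifted to a tilt of about 0.1 rad by the end, which the roll-only interface could not correct, but the grips held.

In the last picture the cover sits square, the brush and cork block look unmoved, and the gripper is open and clear of everything. It shows only the collector, so the mallet, chisel and finial were not looked at again.

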